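# Set the sign stand's leg to its mark and close the cam

### The job

Throw the latch lever with the black knob from the orange dot fully into the green-marked notch, then draw the sign stand's sprung leg out by its yellow tab until the white needle stands at the blue length mark. Holding it there, squeeze the red cam lever fully closed against the leg, and finish while still holding leg and lever pinched together with the needle on the mark: do not let go, the leg springs back. Do not close the cam anywhere else than at the mark, and leave the other things on the counter where they are.

Things in the scene. Friction and masses are not known exactly. Their poses are not given: they have to be found in the camera images.
- setting_board: Fixed wooden board, 12 mm thick, carrying one telescopic leg of a sign stand. Axes: x = way the leg is drawn out, y across it, z up. Origin: on the counter under the leg's centre line (y=0; 62 mm up). Board: x -135..215, y -120..46 mm. Fixed outer tube in black cradles (to 81 mm up): x -135..-30. Below, 'up' = height over the counter; board, leg and flag axes are parallel.
- latch (a joint): Latch lever, rad; vertical pivot at board x -50, y -34 mm. 0..0.11 = locked notch (knob at orange dot: a hook blocks the leg). It clicks over a sprung bump at 0.78 into the free notch 0.89..0.95 (end stop; knob at green dot). Grows clockwise from above. About 2 N at the knob over a bump, little between; stays where left.
- latch_knob (a point): Point on the axis of the latch's upright black round knob, 80 mm up. Knob 17 to 20 mm thick, 40 to 95 mm up, 65 mm from the pivot. Its direction from the pivot in the board frame is -70 deg at joint 0, turning clockwise: from board (-28, -95) mm at 0 to (-87, -87) mm at 0.95.
- leg (a joint): How far the leg is drawn out along board +x, m: 0 = fully in (start), stop at 0.105. A return spring pulls it in with 2 N at 0, rising to 4 N fully out. The closed cam does not hold the leg by itself.
- leg_origin (a point): The sliding leg (leg_bar): aluminium bar, 16 mm wide (y -8..8), 52 to 72 mm up. This point is its origin: the board's origin moved along x by joint leg. In its frame: black collar x -29..9 mm (45 to 81 mm up); free bar x 9..80; yellow pull tab x 80..88, standing out on the -y side only (to y -45, 48 to 72 mm up); rubber foot x 88..112, 25 mm thick.
- pull_tab (a point): Centre of the pull tab's inner face (the face towards the collar, leg_bar x 80, y -22 mm, 60 mm up). A finger behind this face draws the leg out.
- needle (a point): Tip of the thin white index needle (4 mm wire with a 7 mm bead at its tip) that bends down from the rubber foot towards the scale: leg_bar x 100, y +30 mm, 20 mm up. It travels 1:1 with the leg.
- length_flag: The length mark: small blue block, 12 mm along the leg, 14 mm across, 12 mm high, fixed on the white scale at the leg's +y side, a 3 mm ridge along its middle pointing to the leg. Origin: middle of the 12 mm, on the board's top, at board y +37 mm. The leg is right when the needle tip has the same board x as this origin; that takes 45 to 85 mm of pull.
- cam (a joint): Red cam lever, rad; vertical hinge on the collar at leg_bar x 4, y +16 mm, travelling with the leg. 0 = closed, along the bar's +y side (4 mm gap, outer face at y +20 mm); grows as the free end swings away from the bar (anticlockwise from above), stop 0.55, starts at 0.36 to 0.46. Light friction, about 0.5 N at the tip; stays where left.
- cam_hinge (a point): Red paddle of the cam lever: 69 mm from hinge to free end, 8 mm thick, 51 to 73 mm up. This point: on the hinge axis at counter level, x to the free end. Closed, its end is at leg_bar x 73 mm, so a finger against the pull tab also covers its end. Bar and closed paddle together are 28 mm thick (leg_bar y -8..20).
- cam_tip (a point): Outer face of the cam paddle near its free end: 67 mm from the hinge, 62 mm up.
- espresso_cup_1: Bystander: white espresso cup with an ear, 78x99x55 mm. Origin at the centre of its underside.
- sugar_caddy: Bystander: white porcelain caddy with sugar sachets, 74x77x60 mm. Origin at the centre of its underside.
- lid_stack: Bystander: stack of black cup lids, 69 mm across, 39 mm high. Origin at the centre of its underside.
- kitchen_timer: Bystander: white timer lying on its back, 69x72x21 mm. Origin at the centre of its underside.

How it is judged:
By the outcome, as a careful person would: the job done as asked, in the order asked, and still so for the second after the job is handed in, while the arm keeps its last pose, push and grip.
It also fails if it takes over 45 s, if anything falls off the work surface, if the arm or the gripper's body presses on something with over 40 N, if the wrist force passes 120 N, or if a joint passes its speed limit or range.

### The arm

A 7-joint arm with a two-finger parallel gripper is mounted at the origin on a cart in front of the work surface, level with it; the furniture and walls round the work are solid. World frame = base frame: x ahead of the robot, y to its left, z up, the work surface at z = 0. Lengths are in m, angles in rad, forces in N, time in s.
With the tool pointing down it reaches from about 0.4 to 0.85 m from the base axis. Payload 4.5 kg.
Tool frame: the origin (TCP) lies at the very end of the fingers, on their centre line; the grasp point (between the pads) lies 19 mm behind it; z points along the fingers, y is the direction in which the jaws open and shut (so a half turn about z gives the same grasp; the last joint's range is limited). The gripper opens to 85 mm and grips with 20 to 120 N. Pads are 22 mm wide; open, the fingers measure 114 mm over their backs; the gripper's body (76 mm by 85 mm) begins 54 mm behind the grasp point. The pads swing forward as they close: fully open they stand 13 mm farther back than shut.
Start: joints at [-1.119, 0.689, -0.195, 1.565, 0.157, 0.902, -0.215], TCP at [0.254, 0.571, 0.231] pointing down, gripper open.
Joint ranges: [-3.01, 3.01], [-0.46, 2.08], [-1.47, 1.51], [0.13, 2.56], [-1, 4.14], [0.04, 2.09], [-2.66, 2.66]. Speed limits (rad/s): [2.57, 2.57, 3.14, 3.14, 3.14, 3.14, 3.14].

### API

Orientations are given as a unit quaternion [x, y, z, w].
In Python, from workcell import ctrl gives the robot as it stands. The module is installed in compiled form; this text tells all that it offers.
- The arm moves only by the shell command python3 -m inch 'ROWS' [FORCE]. ROWS is JSON, a list of rows, each a list of 7 numbers: the turn, a rotation vector about the tool's x, y, z in units of 6 degrees (1.0 is 6 degrees), then the shift along the tool's x, y, z in units of 25 mm (1.0 is 25 mm), then the opening in per cent of the stroke, from 0 (shut) to 100 (fully open). In form: [[wx, wy, wz, tx, ty, tz, hand], ...]. A call has 1 to 5 rows; each row shifts and turns the commanded pose from where the row before left it, along the tool's axes as they then stand; what a row does not reach is not made up. A row lasts 1/12 s, in which the tool goes at most 41.7 mm and 7.16 degrees, less where a joint would pass 70% of its speed; a pose out of reach is approached as far as the arm can. A call is refused whole if a number of a shift passes 1 or a number of a turn 1, either way. A call with a gripper value outside its range is refused whole. The fingers move at their own pace and stop on an object; FORCE is the grip in N (left out, the last holds). Time passes only in rows, so rows that do not move let the fingers close. It gives the time, the measured TCP pose, the force and the opening at its end, in the units of the state.
- ctrl.read_state(): the state, without advancing time (a new reading comes with each control period).
- ctrl.camera(name): name is "scene" or "top" or "wrist"; returns a dict with "img" (420x560x3 uint8, red, green, blue), "fov_y" (degrees; the focal length in pixels is half the picture's height over the tangent of half this angle, whatever the lens; pixels are square), "cx", "cy" (the principal point, pixels), "world_from_camera" (4x4, takes a point from camera to world coordinates). Camera axes: x right, y up, looking along -z (the intrinsics and any distortion apply to the point x, -y, -z); pixel columns grow to the right and rows downward; lengths in m; the calibration is good to about 2 mm. A picture is of the moment at which its call begins. There is no depth.
- ctrl.job_done(): hands the job in, once; it reports no verdict.
The state is a dict: "clock": time; "q": joint angles; "dq": joint speeds; "effort": joint torques, N m; "tool_pos": TCP position; "eef_rot": TCP orientation; "force": force on the tool from outside, world axes, zero at the start; "torque": the same for the moment, N m; "grip_width": opening from 0.0 (shut) to 1.0 (fully open).
Only numpy, scipy, OpenCV 4.12 (cv2) and the standard library are available. Lean on these libraries where they do the work, as an engineer would, in place of code of your own. Each camera call takes 0.05 s, during which the arm holds its last target. There are 200 camera calls.

## Working session

There is one attempt and no reset: what is moved stays moved. The work goes in short steps, Python scripts to look and compute and a shell command to move; the robot and the scene stay as the last step left them, time stands still between calls to the robot, and variables do not carry over. Pictures are saved under pics/ and viewed, about 8 in all and at most 12, crops included, and the job is handed in when it is done.

```bash
mkdir -p pics
python3 - <<'E'
from workcell import ctrl
import cv2
s=ctrl.read_state();print({k:s[k] for k in('clock','tool_pos','eef_rot','grip_width','force')})
for n in('scene','top'):
    c=ctrl.camera(n);cv2.imwrite(f'pics/{n}0.png',c['img'][:,:,::-1]);print(n,{k:v for k,v in c.items() if k!='img'})
E
```

```text
{'clock': 0.0, 'tool_pos': array([0.25337794, 0.57061565, 0.23048507]), 'eef_rot': array([ 2.07347042e-01,  9.78267006e-01, -9.25325457e-04, -1.14322668e-04]), 'grip_width': 0.999997238366714, 'force': array([-0.00835986, -0.7660534 ,  0.00754776])}
scene {'fov_y': 49.29974339374813, 'cx': 280.2428472890143, 'cy': 210.89697471884, 'world_from_camera': array([[ 0.68436661,  0.4879296 , -0.54181828,  0.12542   ],
       [-0.72895765,  0.44132533, -0.52330938, -0.61931217],
       [-0.01622001,  0.75309804,  0.65770833,  0.70979394],
       [ 0.        ,  0.        ,  0.        ,  1.        ]])}
top {'fov_y': 49.07484446547281, 'cx': 281.5625580295872, 'cy': 211.71045140340794, 'world_from_camera': array([[ 0.01822278,  0.98540068, -0.16927325,  0.47593198],
       [-0.9991312 ,  0.02429364,  0.03386251, -0.10377271],
       [ 0.0374804 ,  0.16850912,  0.98498726,  0.98771725],
       [ 0.        ,  0.        ,  0.        ,  1.        ]])}
```

View pics/top0.png

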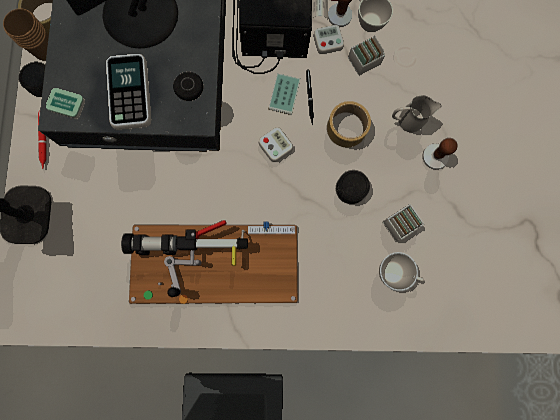

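View pics/scene0.png

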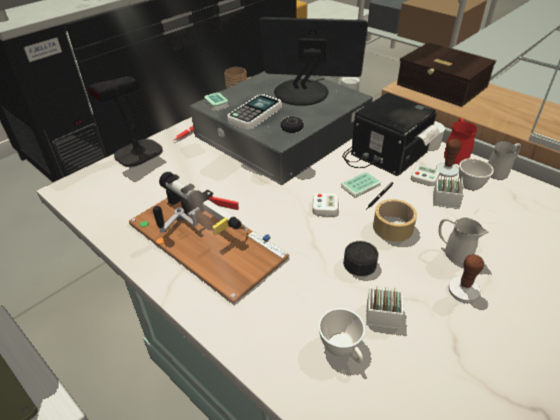

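The top view shows the board at about (130..298, 226..303) with its +x axis to the right, which is world -y. The knob is at (173,292), the blue flag at (266,225), the tab at (234,255), the foot at (242,243) and the red cam tip at (225,223). Next I'll fit the board pose and look at an enlarged crop.

```bash
cat > h.py <<'E'
import numpy as np, cv2
from scipy.spatial.transform import Rotation as R
def K(c): return 210/np.tan(np.radians(c['fov_y'])/2)
def proj(c,P):
    P=np.atleast_2d(P);T=np.linalg.inv(c['world_from_camera']);p=P@T[:3,:3].T+T[:3,3];f=K(c)
    return np.c_[c['cx']+f*p[:,0]/-p[:,2], c['cy']+f*p[:,1]/p[:,2]]
def pix2w(c,uv,z):
    uv=np.atleast_2d(uv);f=K(c);T=c['world_from_camera']
    d=np.c_[(uv[:,0]-c['cx'])/f,-(uv[:,1]-c['cy'])/f,-np.ones(len(uv))]@T[:3,:3].T
    return T[:3,3]+d*((z-T[2,3])/d[:,2])[:,None]
def board(o,th,P): # board coords -> world
    P=np.atleast_2d(P);c,s=np.cos(th),np.sin(th)
    return np.c_[o[0]+c*P[:,0]-s*P[:,1],o[1]+s*P[:,0]+c*P[:,1],P[:,2]]
E
python3 - <<'E'
from workcell import ctrl
from h import *
c=ctrl.camera('top')
w=pix2w(c,[(131,226),(297,226),(298,302),(130,303)],.012);print(w.round(4))
b=np.array([(-.135,.046),(.215,.046),(.215,-.12),(-.135,-.12)])
bc=b-b.mean(0);wc=w[:,:2]-w[:,:2].mean(0)
th=np.arctan2((bc[:,0]*wc[:,1]-bc[:,1]*wc[:,0]).sum(),(bc*wc).sum())
o=w[:,:2].mean(0)-np.array([[np.cos(th),-np.sin(th)],[np.sin(th),np.cos(th)]])@b.mean(0)
print('o',o,'th',th)
print(np.linalg.norm(w-np.roll(w,1,0),axis=1))
pts=[(-.028,-.095,.08),(.080,-.022,.06),(.1,.03,.02),(.215,.046,.012),(-.135,-.12,.012)]
print(board(o,th,pts).round(4),proj(c,board(o,th,pts)).round(0))
im=cv2.resize(c['img'][205:315,115:310],None,fx=4,fy=4,interpolation=cv2.INTER_CUBIC);cv2.imwrite('pics/top1.png',im[:,:,::-1])
E
```

```text
[[ 0.6051  0.1808  0.012 ]
 [ 0.6133 -0.171   0.012 ]
 [ 0.4534 -0.1751  0.012 ]
 [ 0.4454  0.1712  0.012 ]]
o [0.56521222 0.04245844] th -1.544002588095011
[0.16000485 0.35192613 0.16000311 0.34641917]
[[ 0.4695  0.0679  0.08  ]
 [ 0.5454 -0.0381  0.06  ]
 [ 0.5979 -0.0567  0.02  ]
 [ 0.617  -0.1712  0.012 ]
 [ 0.4416  0.1742  0.012 ]] [[175. 292.]
 [232. 255.]
 [243. 231.]
 [297. 224.]
 [128. 305.]]
```

View pics/top1.png

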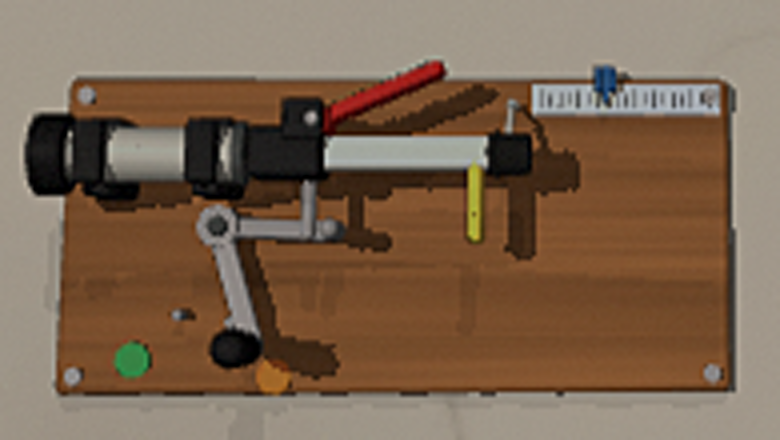

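The crop puts the needle bead at px (243,231), matching the board fit, and the flag about 48 mm beyond it. Next I'll turn the tool so its y axis lies along board y, then travel above the knob.

```bash
python3 -m inch '[[0,0,1,0,0,0,100],[0,0,1,0,0,0,100],[0,0,1,0,0,0,100],[0,0,1,0,0,0,100],[0,0,1,0,0,0,100]]'
python3 -m inch '[[0,0,1,0,0,0,100],[0,0,1,0,0,0,100],[0,0,1,0,0,0,100],[0,0,1,0,0,0,100],[0,0,1,0,0,0,100]]'
python3 -m inch '[[0,0,0.77,0,0,0,100],[0,0,0,-1,0.4,0,100],[0,0,0,-1,0.4,0,100],[0,0,0,-1,0.4,0,100],[0,0,0,-1,0.4,0,100]]'
python3 -c "
from workcell import ctrl
s=ctrl.read_state();print(s['q'].round(2),s['eef_rot'])"
```

```text
clock: 0.57
tool_pos: [0.2534, 0.571, 0.231]
eef_rot: [0.456, 0.89, -0.0, -0.0]
force: [-0.1, -1.0, -0.7]
grip_width: 1.002
clock: 0.98
tool_pos: [0.2534, 0.571, 0.231]
eef_rot: [0.671, 0.742, -0.0, 0.0]
force: [0.7, 1.1, 0.4]
grip_width: 1.001
clock: 1.4
tool_pos: [0.2962, 0.471, 0.231]
eef_rot: [0.698, 0.716, -0.0, 0.0]
force: [0.1, -0.3, -0.6]
grip_width: 1.0
[-1.16  0.6   0.12  1.79 -0.1   0.76 -0.97] [ 6.97913453e-01  7.16182043e-01 -2.64020925e-04  1.54874835e-04]
```

```bash
python3 -m inch '[[0,0,0,-1,0.4,0,100],[0,0,0,-1,0.4,0,100],[0,0,0,-1,0.4,0,100],[0,0,0,-1,0.4,0,100],[0,0,0,-1,0.4,0,100]]'
python3 -m inch '[[0,0,0,-1,0.4,0,100],[0,0,0,-1,0.4,0,100],[0,0,0,-1,0.4,0,100],[0,0,0,-1,0.4,0,100],[0,0,0,-1,0.4,0,100]]'
python3 -m inch '[[0,0,0,-1,0.4,0,100],[0,0,0,-1,0.4,0,100],[0,0,0,-1,0.4,0,100],[0,0,0,-1,0.4,0,100],[0,0,0,-1,0.4,0,100]]'
python3 -m inch '[[0,0,0,-1,0.5,0,100],[0,0,0,-1,0.5,0,100],[0,0,0,-0.5,0,0,100],[0,0,0,0,0,0,100]]'
python3 - <<'E'
from workcell import ctrl
import cv2
c=ctrl.camera('wrist');cv2.imwrite('pics/w1.png',c['img'][:,:,::-1]);print({k:v for k,v in c.items() if k!='img'})
E
```

```text
clock: 1.82
tool_pos: [0.3494, 0.3473, 0.2312]
eef_rot: [0.698, 0.716, -0.0, -0.0]
force: [0.7, -0.3, -0.1]
grip_width: 1.001
clock: 2.23
tool_pos: [0.4026, 0.2237, 0.2312]
eef_rot: [0.698, 0.716, -0.0, -0.0]
force: [0.3, 0.4, 0.3]
grip_width: 0.997
clock: 2.65
tool_pos: [0.4557, 0.1, 0.2312]
eef_rot: [0.698, 0.716, -0.0, -0.0]
force: [0.5, 0.1, -0.5]
grip_width: 0.999
clock: 2.98
tool_pos: [0.4824, 0.0353, 0.2312]
eef_rot: [0.7, 0.714, -0.001, 0.001]
force: [-0.9, 0.2, -0.1]
grip_width: 1.0
{'fov_y': 62.984692578648065, 'cx': 274.1394595384177, 'cy': 211.3510277511835, 'world_from_camera': array([[ 9.99819515e-01, -1.79124398e-02, -6.33104008e-03,
         4.80081950e-01],
       [ 1.89814137e-02,  9.55901401e-01,  2.93073742e-01,
         1.09746597e-01],
       [ 8.02184324e-04, -2.93141019e-01,  9.56068878e-01,
         3.72718846e-01],
       [ 0.00000000e+00,  0.00000000e+00,  0.00000000e+00,
         1.00000000e+00]])}
```

View pics/w1.png

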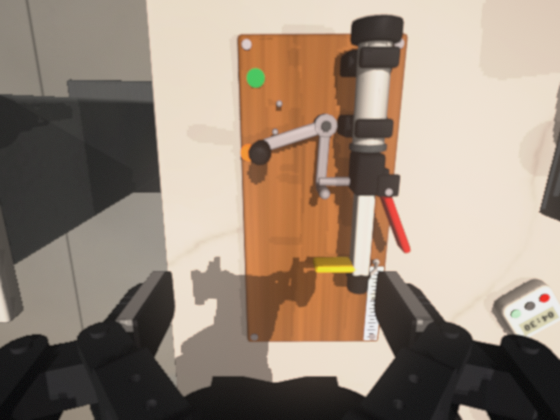

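The wrist view shows the board corners at (238,35), (406,35), (378,341) and (249,341), the knob top at (260,152) and the tab at (335,265). The flag is hidden by the right finger. I'll refine the board pose from these.

```bash
cat > fit.py <<'E'
from workcell import ctrl
from h import *
from scipy.optimize import least_squares
c=ctrl.camera('wrist');t=ctrl.camera('top')
B=[(-.135,-.12,.012),(-.135,.046,.012),(.215,.046,.012),(.215,-.12,.012)]
uw=np.array([(238,35),(406,35),(378,341),(249,341)]);ut=np.array([(129.5,303),(132.5,224.5),(298,225),(298,302.5)])
r=lambda p,a:(np.r_[proj(c,board(p[:2],p[2],B))-uw] if a!='t' else proj(t,board(p[:2],p[2],B))-ut).ravel()
for a in 'wt':
    s=least_squares(r,[.565,.042,-1.544],args=(a,),x_scale=[.01,.01,.01]);print(a,s.x.round(4),s.fun.reshape(-1,2).round(1).tolist())
    o=s.x
    P=board(o[:2],o[2],[(-.028,-.095,.095),(.084,-.045,.072),(.1,.03,.02)]);print(P.round(4).tolist(),proj(c,P).round(0).tolist())
print(pix2w(t,[(266.3,225)],.024),pix2w(t,[(243,231)],.02))
E
python3 fit.py
```

```text
w [ 0.5648  0.0459 -1.5407] [[-3.1, -0.8], [3.7, -2.3], [1.6, 2.7], [-2.4, 3.7]]
[[0.469, 0.071, 0.095], [0.5223, -0.0394, 0.072], [0.5978, -0.0531, 0.02]] [[260.0, 159.0], [315.0, 271.0], [376.0, 262.0]]
t [ 0.5667  0.0412 -1.5498] [[-0.8, 0.7], [0.4, -0.7], [-0.2, -0.7], [0.5, 0.6]]
[[0.4711, 0.0672, 0.095], [0.5234, -0.0437, 0.072], [0.5988, -0.0581, 0.02]] [[263.0, 164.0], [316.0, 275.0], [376.0, 266.0]]
[[ 0.61225906 -0.10514781  0.024     ]] [[ 0.59886591 -0.05624581  0.02      ]]
```

```bash
python3 -m inch '[[0,0,0,-0.3,-0.4,0,0],[0,0,0,0,0,0.6,0],[0,0,0,0,0,0.9,0],[0,0,0,0,0,0.9,0],[0,0,0,0,0,0.9,0]]' 40
python3 -m inch '[[0,0,0,0,0,0.9,0],[0,0,0,0,0,0.9,0],[0,0,0,0,0,0.9,0],[0,0,0,0,0,0.8,0],[0,0,0,0,0,0,0]]'
python3 -m inch '[[0,0,0,0.3,0,0,0],[0,0,0,0.3,0,0,0],[0,0,0,0.3,0,0,0],[0,0,0,0.3,0,0,0]]'
```

```text
clock: 3.55
tool_pos: [0.4722, 0.0338, 0.1482]
eef_rot: [0.697, 0.717, 0.001, -0.0]
force: [0.6, -0.0, 0.7]
grip_width: 0.3
clock: 3.97
tool_pos: [0.4702, 0.0336, 0.0585]
eef_rot: [0.697, 0.717, -0.002, -0.002]
force: [-1.0, 0.4, 0.6]
grip_width: 0.001
clock: 4.3
tool_pos: [0.4711, 0.0622, 0.0624]
eef_rot: [0.698, 0.716, -0.0, 0.0]
force: [-1.0, -2.1, 1.1]
grip_width: -0.001
```

```bash
python3 -m inch '[[0,0,0,0.3,0,0,0],[0,0,0,0.3,0,0,0],[0,0,0,0.3,0,0,0]]'
python3 -m inch '[[0,0,0,0.3,0.1,0,0],[0,0,0,0.3,0.1,0,0]]'
python3 -m inch '[[0,0,0,0.2,0.1,0,0],[0,0,0,0,0,0,0]]'
python3 -m inch '[[0,0,0,0.15,0,0,0],[0,0,0,0,0,0,0]]'
```

```text
clock: 4.55
tool_pos: [0.4715, 0.0855, 0.0617]
eef_rot: [0.698, 0.716, 0.001, 0.0]
force: [0.4, -0.6, -0.1]
grip_width: -0.0
clock: 4.72
tool_pos: [0.475, 0.0995, 0.0613]
eef_rot: [0.698, 0.716, -0.001, -0.0]
force: [-0.9, -1.7, -0.3]
grip_width: -0.0
clock: 4.88
tool_pos: [0.4794, 0.1066, 0.0613]
eef_rot: [0.697, 0.717, 0.002, 0.0]
force: [-0.3, 0.1, -0.5]
grip_width: -0.001
clock: 5.05
tool_pos: [0.4786, 0.1074, 0.0613]
eef_rot: [0.699, 0.716, 0.0, 0.001]
force: [1.0, -1.7, 0.5]
grip_width: -0.001
```

```bash
python3 -m inch '[[0,0,0,0.15,0,0,0],[0,0,0,0,0,0,0]]'
python3 -m inch '[[0,0,0,0.15,0,0,0],[0,0,0,0,0,0,0]]'
python3 -m inch '[[0,0,0,0.15,0,0,0],[0,0,0,0,0,0,0]]'
python3 -c "
from workcell import ctrl
import cv2
c=ctrl.camera('top')['img'];cv2.imwrite('pics/top2.png',cv2.resize(c[205:315,115:310],None,fx=4,fy=4,interpolation=cv2.INTER_CUBIC)[:,:,::-1])"
```

```text
clock: 5.22
tool_pos: [0.4784, 0.1078, 0.0613]
eef_rot: [0.7, 0.714, -0.001, 0.002]
force: [2.3, -8.2, -1.2]
grip_width: 0.002
clock: 5.38
tool_pos: [0.4783, 0.1081, 0.0612]
eef_rot: [0.701, 0.713, -0.003, 0.003]
force: [3.2, -15.6, -0.5]
grip_width: -0.007
clock: 5.55
tool_pos: [0.4783, 0.1084, 0.0612]
eef_rot: [0.702, 0.712, -0.004, 0.004]
force: [3.9, -21.6, 0.1]
grip_width: -0.002
```

View pics/top2.png

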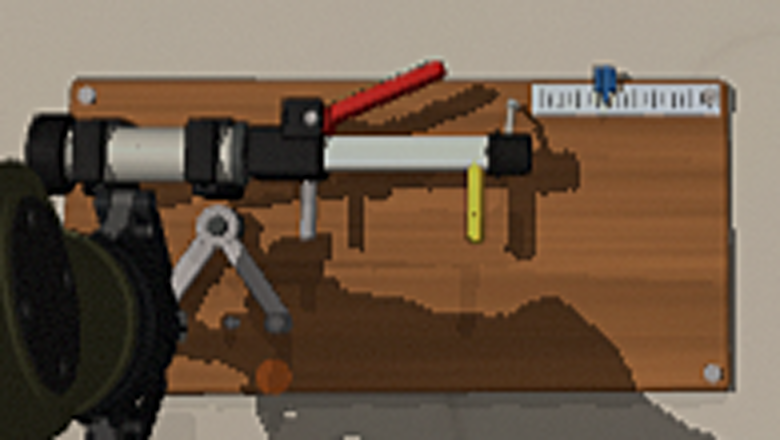

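The lever is hard against its end stop (21 N, no further travel) and the hook is off the leg. I'll back off, lift and move over the leg behind the tab.

```bash
python3 -m inch '[[0,0,0,-0.6,0,0,0],[0,0,0,-0.6,0,0,0],[0,0,0,-0.3,0,-1,0],[0,0,0,0,0,-1,0],[0,0,0,0,0,-1,0]]'
python3 -m inch '[[0,0,0,0,0,-1,0],[0,0,0,0,0,-1,100],[0,0,0,-1,1,-0.5,100],[0,0,0,-1,1,0,100],[0,0,0,-1,1,0,100]]'
python3 -m inch '[[0,0,0,-1,1,0,100],[0,0,0,0,0,0,100],[0,0,0,0,0,0,100]]'
python3 - <<'E'
from workcell import ctrl
import cv2
c=ctrl.camera('wrist');cv2.imwrite('pics/w2.png',c['img'][:,:,::-1])
E
```

```text
clock: 6.02
tool_pos: [0.4779, 0.081, 0.1368]
eef_rot: [0.699, 0.715, -0.001, -0.001]
force: [-0.0, 0.1, 1.1]
grip_width: -0.0
clock: 6.43
tool_pos: [0.5567, 0.0087, 0.2003]
eef_rot: [0.698, 0.717, 0.001, 0.001]
force: [0.9, 0.4, -0.5]
grip_width: 0.565
clock: 6.68
tool_pos: [0.5817, -0.0177, 0.1985]
eef_rot: [0.7, 0.715, 0.0, 0.0]
force: [-0.5, 1.1, 0.1]
grip_width: 0.971
```

View pics/w2.png

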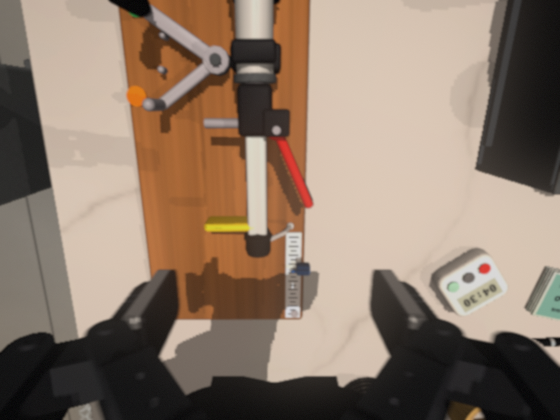

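The wrist view shows the tab at (205..248,224), the cam tip at (308,203), the needle bead at (291,227), the flag at (302,269) and the bar at column 257.

Run:
```python
from workcell import ctrl
from h import *
c=ctrl.camera('wrist')
print(ctrl.read_state()['tool_pos'])
for n,uv,z in [('tab end',(206,224),.072),('tab inner edge',(225,217),.072),('bar',(257,200),.072),('camtip',(309,203),.073),('needle',(291,227),.02),('flag',(301,269),.024),('foot',(258,252),.0745)]: print(n,pix2w(c,[uv],z).round(4))
```

```text
[ 0.58000906 -0.01472494  0.19836854]
tab end [[ 0.5238 -0.0355  0.072 ]]
tab inner edge [[ 0.5397 -0.029   0.072 ]]
bar [[ 0.5658 -0.0139  0.072 ]]
camtip [[ 0.6079 -0.0151  0.073 ]]
needle [[ 0.5973 -0.0547  0.02  ]]
flag [[ 0.609  -0.0983  0.024 ]]
foot [[ 0.5672 -0.0584  0.0745]]
```

```bash
python3 -m inch '[[0,0,0,0,-0.1,0.9,100],[0,0,0,0,0,0.9,100],[0,0,0,0,0,0.9,100],[0,0,0,0,0,0.9,100],[0,0,0,0,0,0.9,100]]'
python3 -m inch '[[0,0,0,0,0,0.9,100],[0,0,0,0,0,0.9,100],[0,0,0,0,0,0,100]]'
python3 -m inch '[[0,0,0,-0.3,0,0,100],[0,0,0,-0.3,0,0,100],[0,0,0,-0.3,0,0,100],[0,0,0,-0.3,0,0,100],[0,0,0,0,0,0,100]]'
python3 - <<'E'
from workcell import ctrl
import cv2
c=ctrl.camera('top')['img'];cv2.imwrite('pics/top3.png',cv2.resize(c[205:315,115:310],None,fx=4,fy=4,interpolation=cv2.INTER_CUBIC)[:,:,::-1])
cv2.imwrite('pics/w3.png',ctrl.camera('wrist')['img'][:,:,::-1])
cv2.imwrite('pics/s3.png',cv2.resize(ctrl.camera('scene')['img'][160:310,110:310],None,fx=4,fy=4,interpolation=cv2.INTER_CUBIC)[:,:,::-1])
E
```

```text
clock: 7.2
tool_pos: [0.5774, -0.0137, 0.0855]
eef_rot: [0.697, 0.717, 0.0, -0.001]
force: [0.0, 0.7, 0.3]
grip_width: 0.998
clock: 7.45
tool_pos: [0.5746, -0.0136, 0.0378]
eef_rot: [0.697, 0.717, -0.002, -0.003]
force: [-1.1, 0.2, 0.1]
grip_width: 1.001
clock: 7.87
tool_pos: [0.5797, -0.0485, 0.0425]
eef_rot: [0.699, 0.715, 0.0, 0.001]
force: [-0.8, 1.1, 1.9]
grip_width: 0.997
```

View pics/s3.png

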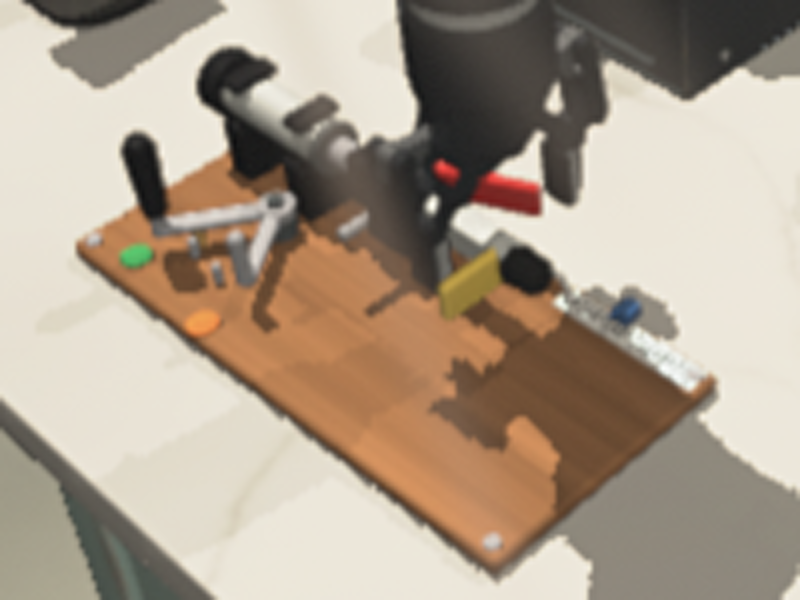

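View pics/w3.png

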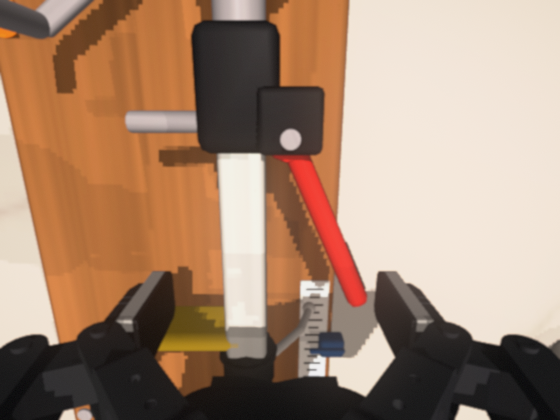

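The scene view shows the finger behind the yellow tab and the cam still open. In the wrist view the needle bead is near (309,311) and the flag near (331,344).

Run:
```python
from workcell import ctrl
from h import *
c=ctrl.camera('wrist')
print(ctrl.read_state()['tool_pos'],pix2w(c,[(309,311)],.02),pix2w(c,[(330,344),(319,350)],.022))
```

```text
[ 0.57963791 -0.0451537   0.04185571] [[ 0.59879682 -0.07782515  0.02      ]] [[ 0.6114245  -0.0973807   0.022     ]
 [ 0.60552515 -0.10151691  0.022     ]]
```

```bash
python3 -m inch '[[0,0,0,-0.3,0,0,100],[0,0,0,-0.3,0,0,100],[0,0,0,-0.12,0,0,100],[0,0,0,0,0,0,100]]'
python3 - <<'E'
from workcell import ctrl
import cv2
c=ctrl.camera('wrist')['img'];cv2.imwrite('pics/w4.png',cv2.resize(c[260:400,180:380],None,fx=4,fy=4,interpolation=cv2.INTER_CUBIC)[:,:,::-1])
E
```

```text
clock: 8.4
tool_pos: [0.5801, -0.0654, 0.0414]
eef_rot: [0.699, 0.715, -0.0, 0.001]
force: [0.5, 2.4, 1.9]
grip_width: 1.001
```

View pics/w4.png

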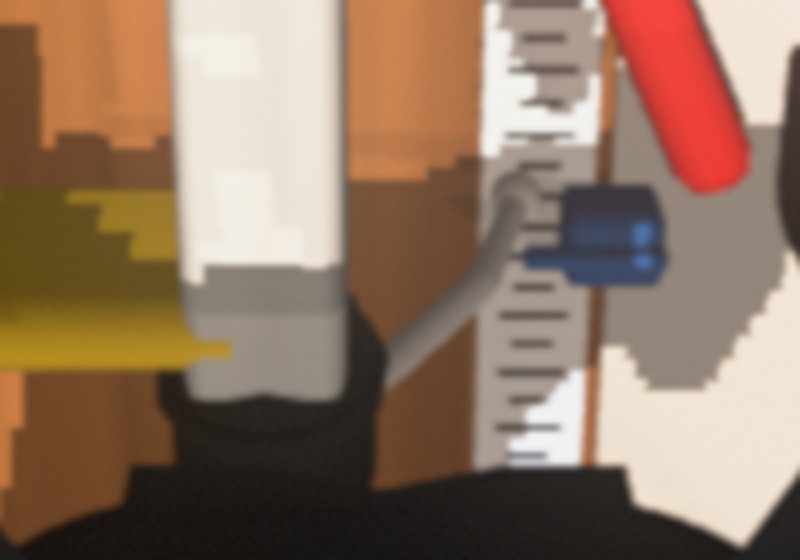

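The crop shows the bead at crop (517,190), which is px (309.2,307.5), and the flag ridge at crop (545,258), which is px (316.2,324.5). The needle is still short of the mark.

Run:
```python
from workcell import ctrl
from h import *
c=ctrl.camera('wrist')
px=lambda a:(np.array(a)/4+[180,260]-.375)
print(ctrl.read_state()['tool_pos'],c['world_from_camera'][:3,3].round(4))
def bx(uv,z):
    w=pix2w(c,[px(uv)],z)[0];th=-1.545;return [round(1e3*float(v),1) for v in ((w[0]-.566)*np.cos(th)+(w[1]-.043)*np.sin(th), -(w[0]-.566)*np.sin(th)+(w[1]-.043)*np.cos(th))]
for n,uv,z in [('bead',(517,190),.0235),('bead20',(517,190),.02),('ridge24',(545,258),.024),('ridge18',(545,258),.018),('blk far top .024',(615,285),.024),('blk near .024',(615,190),.024),('blk near .012',(615,187),.012),('tick',(530,288),.013),('tick2',(530,428),.013),('collar',(0,0),.08)]: print(n,bx(uv,z))
P=lambda p:proj(c,board((.566,.043),-1.545,p))
print((P([(.15,.03,.0235),(.15,.03,.012),(.15,.037,.024),(.144,.037,.024),(.156,.037,.024),(.144,.037,.012)])-[180,260])*4)
```

```text
[ 0.57998915 -0.06382997  0.04135091] [0.5772 0.0096 0.1831]
bead [135.6, 28.9]
bead20 [137.8, 29.3]
ridge24 [145.8, 32.9]
ridge18 [150.0, 33.8]
blk far top .024 [150.1, 42.6]
blk near .024 [135.3, 41.9]
blk near .012 [142.5, 44.2]
tick [158.6, 32.5]
tick2 [183.3, 33.2]
collar [81.6, -20.6]
[[520.53884945 281.00298745]
 [512.38403503 231.26266752]
 [572.47628567 283.1720525 ]
 [574.26331936 245.02239903]
 [570.72252632 320.61136433]
 [562.52964413 194.76690633]]
```

```bash
python3 -m inch '[[0,0,0,-0.22,0,0,100],[0,0,0,-0.22,0,0,100],[0,0,0,0,0,0,100],[0,0,0,0,0,0,100]]'
cat > shot.py <<'E'
import sys
from workcell import ctrl
from h import *
I=[]
for n,(a,b,w,h),k in [('wrist',(260,265,130,135),4),('scene',(190,205,90,75),3),('top',(190,205,90,60),3)]:
    c=ctrl.camera(n);p=cv2.resize(c['img'][b:b+h,a:a+w],None,fx=k,fy=k,interpolation=cv2.INTER_CUBIC);I.append(p)
    for z in(.018,.020,.022):
        if len(sys.argv)>2: pass
R_=np.vstack(I[1:]);H=max(R_.shape[0],I[0].shape[0])
pad=lambda p:cv2.copyMakeBorder(p,0,H-p.shape[0],0,0,cv2.BORDER_CONSTANT)
cv2.imwrite(sys.argv[1],np.hstack([pad(I[0]),pad(R_)])[:,:,::-1])
E
sed -i '/for z in/,+1d' shot.py; python3 shot.py pics/c5.png
```

```text
clock: 8.83
tool_pos: [0.5802, -0.0755, 0.0413]
eef_rot: [0.699, 0.716, 0.0, 0.0]
force: [0.9, 2.5, 2.2]
grip_width: 1.0
```

View pics/c5.png

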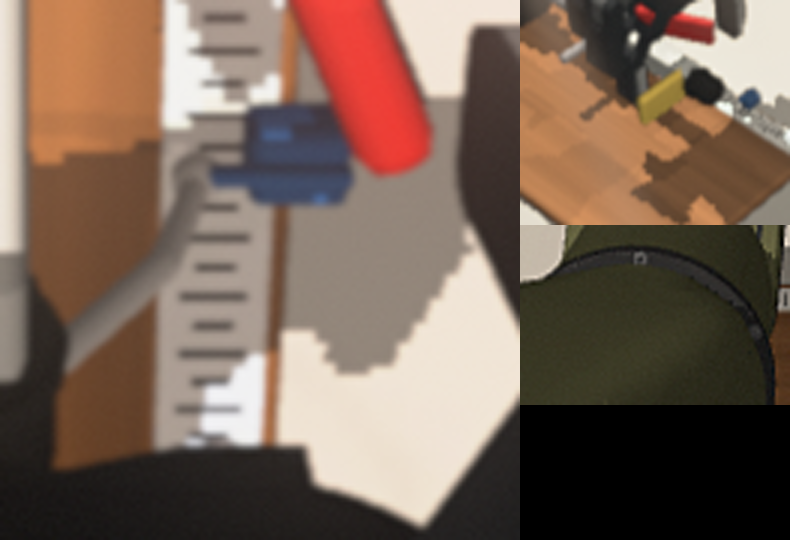

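Bead at crop (190,169), ridge at (228,177): nearly aligned, but the result depends on height parallax. I'll triangulate the flag from the saved views to settle it.

Run:
```python
from workcell import ctrl
from h import *
from scipy.optimize import least_squares
def blue(im,roi):
    a,b,w,h=roi;p=im[b:b+h,a:a+w].astype(int);B,G,Rr=p[...,0],p[...,1],p[...,2]
    m=(((B-Rr)>25)&((B-G)>12)).astype(np.uint8)
    n,l,s,ce=cv2.connectedComponentsWithStats(m);i=1+s[1:,4].argmax();x,y,w_,h_,A=s[i]
    return np.array([a+x+(w_-1)/2,b+y+(h_-1)/2]),ce[i]+[a,b],(w_,h_,A)
c=ctrl.camera('wrist');cw=ctrl.camera('wrist');t=ctrl.camera('top');sc=ctrl.camera('scene')
obs=[]
for n,cam,im,roi in [('top',t,cv2.imread('pics/top0.png'),(250,210,35,30)),('scene',sc,cv2.imread('pics/scene0.png'),(255,225,25,25)),('wrist',c,c['img'][:,:,::-1].copy(),(300,280,60,50))]:
    r=blue(im,roi);print(n,r);obs.append((n,cam,r[1]))
d=c['img'][300:320,295:325].astype(int)
f=lambda P,S:np.concatenate([(proj(cam,P)[0]-uv)*(1 if n!='wrist' else .5) for n,cam,uv in obs if n in S])
for S in (['top','scene','wrist'],['top','scene'],['top','wrist']):
    s=least_squares(f,[.6,-.1,.02],args=(S,),x_scale=.01);print(S,s.x.round(4),s.fun.round(2))
for z in(.015,.018,.021): print(z,[pix2w(cam,[uv],z)[0][:2].round(4).tolist() for n,cam,uv in obs])
for z in(.0165,.02,.0235): print('bead',z,pix2w(c,[(307.1,306.9)],z)[0][:2].round(4))
print('bead at start, top', pix2w(t,[(242.6,230.4)],.02), ctrl.read_state()['tool_pos'])
T=cv2.imread('pics/top0.png')[224:240,236:252].astype(int).sum(2);print(T)
```

```text
top (array([266. , 225.5]), array([266.        , 224.79411765]), (np.int32(5), np.int32(10), np.int32(34)))
scene (array([266. , 237.5]), array([265.88888889, 237.11111111]), (np.int32(7), np.int32(6), np.int32(27)))
wrist (array([330. , 313.5]), array([331.9030303 , 313.07272727]), (np.int32(33), np.int32(8), np.int32(165)))
['top', 'scene', 'wrist'] [ 0.6116 -0.106   0.021 ] [ 0.71  0.71  0.31 -0.69  0.07 -0.36]
['top', 'scene'] [ 0.6132 -0.1042  0.0167] [-0.17  0.22  0.28 -0.06]
['top', 'wrist'] [ 0.6113 -0.1047  0.0238] [ 0.06  0.64  0.32 -0.01]
0.015 [[0.614, -0.1045], [0.6139, -0.1025], [0.6129, -0.1104]]
0.018 [[0.6135, -0.1045], [0.6118, -0.1048], [0.6122, -0.1085]]
0.021 [[0.6131, -0.1045], [0.6097, -0.107], [0.6116, -0.1065]]
bead 0.0165 [ 0.5985 -0.1059]
bead 0.02 [ 0.598  -0.1036]
bead 0.0235 [ 0.5976 -0.1014]
bead at start, top [[ 0.60012367 -0.05536108  0.02      ]] [ 0.5801693  -0.07440387  0.04128322]
[[386 382 386 384 386 379 387 387 381 389 389 388 379 381 378 381]
 [231 227 228 221 225 227 217 216 221 222 217 208 187 174 176 173]
 [234 241 235 221 215 218 217 217 2
[... 203 characters left out ...]
 221 220 180 534 528 379 529]
 [109  97 225 245 231 250 424 392 272 241 229 188 533 527 375 530]
 [242 242 257 248 239 263 346 267 252 148 125 197 539 528 371 524]
 [254 253 238 247 232 238 435 235 128 100  89 213 559 541 515 538]
 [222 217 219 216 211 228 461 224 190 211  91  99 434 368 359 359]
 [212 210 206 198 197 217 459 207 206 214 200  82 173 222 215 212]
 [213 213 214 214 204 270 446 191 203 223 220 200  77 113 215 206]
 [223 225 229 233 204 340 444 215 212 216 223 228 217  98 122 226]
 [234 252 214 104 241 389 461 246 247 253 248 257 142 102  94 239]
 [180  94  82  36 101 167 191  92  98  97  94 161 249 121  92 257]
 [498  86  29  16  37  34  25  37  31  40  25  34 281 125 112 148]]
```

The top view gives 49.4 mm of pull needed. The wrist view gives 48.9 mm drawn so far, and the direct comparison brackets zero by about ±1.3 mm. That is on the mark within measurement, so I'll close the cam now while centring on the bar and paddle.

```bash
python3 -m inch '[[0,0,0,0,-0.12,0,75],[0,0,0,0,-0.12,0,60],[0,0,0,0,0,0,50]]' 40
python3 -m inch '[[0,0,0,0,0,0,40],[0,0,0,0,0,0,20],[0,0,0,0,0,0,10],[0,0,0,0,0,0,0],[0,0,0,0,0,0,0]]' 40
python3 -m inch '[[0,0,0,0,0,0,0],[0,0,0,0,0,0,0],[0,0,0,0,0,0,0]]' 40
python3 shot.py pics/c6.png
```

```text
clock: 9.43
tool_pos: [0.5718, -0.075, 0.041]
eef_rot: [0.698, 0.716, -0.001, -0.001]
force: [-1.1, 2.2, 2.3]
grip_width: 0.603
clock: 9.85
tool_pos: [0.5745, -0.0749, 0.0416]
eef_rot: [0.698, 0.716, 0.0, 0.0]
force: [-0.1, 3.0, 5.6]
grip_width: 0.302
clock: 10.1
tool_pos: [0.5744, -0.0749, 0.0415]
eef_rot: [0.698, 0.716, 0.0, 0.0]
force: [-1.0, 2.3, 5.0]
grip_width: 0.303
```

View pics/c6.png

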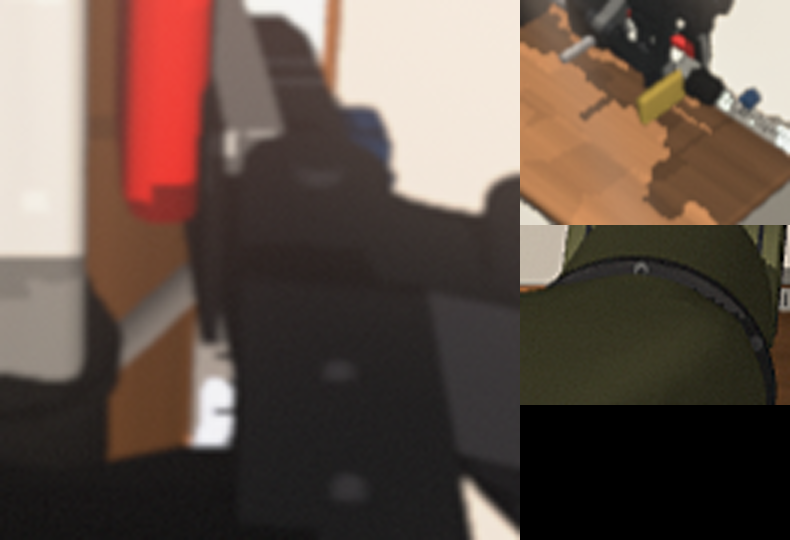

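The crop shows the paddle lying parallel to the bar with the 4 mm gap. The bar/foot edge sits at crop row 255 against 253 before, so the leg hasn't moved relative to the tool. Grip width is steady at 0.303 and TCP y is unchanged, so I'm handing in while holding.

```bash
python3 -c "
from workcell import ctrl
s=ctrl.read_state();print(s['tool_pos'],s['grip_width'],s['force'],s['clock'])
print(ctrl.job_done())"
```

```text
[ 0.57448482 -0.07491661  0.04156346] 0.3035833221420461 [-0.32446459  2.25391844  5.59025624] 10.25
the job is handed in; nothing more can be done
None
```

I threw the latch, drew the leg to the blue mark, closed the cam there and handed the job in at 10.25 s, still pinching leg and cam with a 40 N grip setting.

- **Latch:** I pushed it until it stopped moving, with about 21 N on the tool. A later scene view showed the knob standing over by the green dot.
- **Needle at the mark:** The top view called for about 49.4 mm of pull, and the wrist view showed about 48.9 mm drawn before closing. Direct needle-to-ridge readings ran from about 1.2 mm short to 1.4 mm past, because I could not pin down the ridge's height. I took that as on the mark.
- **Cam and grip:** The cam stayed open until the leg was at the mark. The last picture shows the paddle lying parallel to the bar with the 4 mm gap. The opening read about 25.8 mm against a nominal 28 mm, which I did not explain.
- **Hold:** The tool position and the bar's place in the wrist view were unchanged by closing. The fingers hid the needle in the final picture, so I could not re-check it directly after closing.
- **Other things on the counter:** I did not aim at or notice touching any of them, but I did no separate final check of their positions.

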